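# Hold the loupe at the focus mark over the beetle

### The job

Pick the hand loupe up off its rest by its blue handle and bring its lens in under the camera head of the inspection stand, until it is centred over the beetle in the dish and at the height shown by the red pointer, keeping the loupe level. Do not bump the stand, and leave the dish, the pointer and everything else on the bench as they are. Finish while still holding the loupe steady there in the gripper: do not put it down or let go.

Things in the scene. Friction and masses are not known exactly. Their poses are not given: they have to be found in the camera images.
- loupe_grip (a point): Centre (half-way up) of the loupe's blue handle, the point to grasp. x runs along the handle to the lens, z up (level when vertical). Handle: bar 145 mm long (x -77 to +68 mm), 20 wide (y), 16 thick (z). Starts level on its rest, handle centre 46 mm above the bench, lens pointing away from the robot (yaw within 0.35 rad of straight ahead), to the robot's left or right.
- loupe_lens (a point): Centre of the loupe's round lens, at mid-thickness: 130 mm along the loupe's x axis from the handle centre and at the same height; axes as the loupe's. Black ring, outer diameter 72 mm, 10 mm thick, with clear glass.
- rest: Grey loupe rest, fixed. Origin on the bench directly below the handle centre of the resting loupe, x along the handle to the lens. Base 150 x 60 x 8 mm. Two blocks 34 wide, 22 long carry the handle at 38 mm height at x = +54 and -62 mm, with side cheeks to 44 mm height. Between them (x -51 to +43 mm) the handle is free at both sides and 30 mm above the base.
- stand: Inspection stand, fixed. Origin on the bench under the centre of the round black stage; x away from the robot (turned up to 0.3 rad). Grey base 12 mm thick, x -90 to +135, y -115 to +115 mm. Stage 100 mm across, top at z 32 mm. Column 24 mm across, 312 tall, at x 105, y -85. Gauge post 10 mm across, 172 tall, at x 105, y 85. Open on the robot's side (-x) and at both flanks.
- head (a point): Centre of the underside of the camera head, the overhang above the stage: straight above the stand's origin, at height 184 mm. White and black upright cylinder, 60 mm across at the bottom, top at 295 mm, carried by a level bar at height 262 mm that runs back to the column. The lens must pass below it.
- focus_mark (a point): Tip of the red pointer on the gauge post, at its mid-thickness: the middle of the lens must be at this height. At 74, 60 mm in the stand's x, y; height above the bench varies from 90 to 140 mm. The pointer (6 mm thick) is held on its post by friction only; do not push it.
- beetle (a point): The dark green beetle, about 30 mm long, on a cork disc at the centre of its dish; this point is 14 mm above the dish's underside, the beetle's top 20 mm above it. The dish is clear, 80 mm across, 14 mm tall, 80 g, loose on the stage, up to 8 mm off the stage centre in x and in y.
- seedlings: White tray 190 x 130 x 45 mm with grass to about 105 mm height, loose bystander; origin at centre of its underside.
- specimen_box: Wooden box of pinned beetles, 150 x 110 x 45 mm, loose bystander, on the other side from the loupe rest; origin at centre of its underside.
- wash_bottle: White bottle with red cap, 60 mm across, 150 mm tall, loose bystander; origin at centre of its underside.
- sample_jar: Amber jar with white cap, 60 mm across, 80 mm tall, loose bystander; origin at centre of its underside.
- petri_stack: Stack of closed clear dishes in one piece, 92 mm across, 49 mm tall, loose bystander; origin at centre of its underside.
- forceps: Steel forceps lying flat, 150 mm long along its x, 10 mm wide, 6 mm thick, loose bystander; origin at its underside.
- loupe: The whole loupe, a rigid hand magnifier of 80 to 145 g, its centre of mass about 26 mm from the handle centre towards the lens. Origin on its underside, 8 mm below the handle centre; x along the handle to the lens, z up.
- dish: The dish; origin at the centre of its underside.
There are look-alikes about, which are no part of the job. What is shaped like the loupe but purple or yellow is not meant.

How it is judged:
By the outcome, as a careful person would: the job done as asked, in the order asked, and still so for the second after the job is handed in, while the arm keeps its last pose, push and grip.
It also fails if it takes over 43 s, if anything falls off the work surface, if the arm or the gripper's body presses on something with over 40 N, if the wrist force passes 120 N, or if a joint passes its speed limit or range.

### The arm

A 7-joint arm with a two-finger parallel gripper is mounted at the origin on the work surface. World frame = base frame: x ahead of the robot, y to its left, z up, the work surface at z = 0. Lengths are in m, angles in rad, forces in N, time in s.
With the tool pointing down it reaches from about 0.4 to 0.85 m from the base axis. Payload 6.9 kg.
Tool frame: the origin (TCP) lies between the finger pads; the fingertips stand 8 mm ahead of it and the grasp point (between the pads) lies 11 mm behind it; z points along the fingers, y is the line along which they close (so a half turn about z gives the same grasp; the last joint's range is limited). The gripper opens to 85 mm and grips with 20 to 120 N. Pads are 22 mm wide; open, the fingers measure 114 mm over their backs; the gripper's body (76 mm by 85 mm) begins 54 mm behind the grasp point. The pads swing forward as they close: fully open they stand 13 mm farther back than shut.
Start: joints at [-1.097, 0.507, -0.238, 1.5, 0.126, 1.149, -0.155], TCP at [0.225, 0.583, 0.239] pointing down, gripper open.
Joint ranges: [-3.08, 3.08], [-0.24, 2.05], [-1.43, 1.35], [0, 2.5], [-1.52, 4.66], [0.17, 1.96], [-2.89, 2.89]. Speed limits (rad/s): [2.39, 2.39, 3.14, 3.14, 3.14, 3.14, 3.14].

### API

Orientations are given as [roll, pitch, yaw] about the fixed x, y, z axes, in that order (R = Rz(yaw) Ry(pitch) Rx(roll)).
In Python, from cell import manip, vision gives the robot as it stands.
- The arm moves only by the tool carry_out, never from a script. Its argument "rows" is a list of rows, each a list of 3 entries, a list of its own where there are three numbers: the closure, from -1 (fully open) to 1 (shut), then the shift along the world's x, y, z each as a share of 40 mm, from -1 to 1, then the turn, a rotation vector about the world's x, y, z each as a share of 0.1 rad, from -1 to 1. In form: [[hand, [tx, ty, tz], [rx, ry, rz]], ...]. A call has 1 to 5 rows; each row shifts and turns the commanded pose from where the row before left it; what a row does not reach is not made up. A row lasts 1/12 s, in which the tool goes at most 41.7 mm and 7.16 degrees, less where a joint would pass 70% of its speed; a pose out of reach is approached as far as the arm can. A call with a number of a shift or a turn outside -1 to 1 is refused whole. A call with a gripper value outside its range is refused whole. The fingers move at their own pace and stop on an object; "newtons" is the grip in N (left out, the last holds). Time passes only in rows, so rows that do not move let the fingers close. It gives the time, the measured TCP pose, the force, the opening and the grip force at its end, in the units of the state.
- manip.sense(): the state, without advancing time (a new reading comes with each control period).
- vision.get_image(name): name is "side" or "top"; returns the picture (400x640x3 uint8, red, green, blue); there is no depth.
- vision.calibration(name): a dict with "fx", "fy", "cx", "cy" (pixels), "rvec" (rotation vector, rad) and "tvec" (3), from world to camera coordinates, as OpenCV has them. Camera axes: x right, y down, z forward; pixel columns grow to the right and rows downward; lengths in m; the calibration is good to about 2 mm. A picture is of the moment at which its call begins. calibration takes no time and is no camera call.
- manip.sign_off(): hands the job in; it is judged then, once.
The state is a dict: "time_s": time; "joint_pos": joint angles; "joint_vel": joint speeds; "joint_torque": joint torques, N m; "tool_pos": TCP position; "eef_rot": TCP orientation; "force": force on the tool from outside, world axes, zero at the start; "moment": the same for the moment, N m; "width": finger opening in m; "grip_force": force on a finger pad.
Only numpy, scipy, OpenCV 4.12 (cv2) and the standard library are available. Lean on these libraries where they do the work, as an engineer would, in place of code of your own. Each camera call takes 0.05 s, during which the arm holds its last target. There are 200 camera calls.

## Working session

There is one attempt and no reset: what is moved stays moved. The work goes in short steps, Python scripts to look and compute and a tool call to move; the robot and the scene stay as the last step left them, time stands still between calls to the robot, and variables do not carry over. Pictures are saved under pics/ and viewed, at most 10 in all, crops included, and the job is handed in when it is done.

Besides the shell and the picture viewer there is one more tool, called by a JSON object that holds its "name" and its "arguments". carry_out: Moves the arm, as the interface text tells. Its arguments: {"type":"object","properties":{"rows":{"type":"array","items":{"type":"array"}},"newtons":{"type":"number"}},"required":["rows"]}

```bash
mkdir -p pics; ls
python3 - <<'E'
from cell import manip, vision
import cv2
s=manip.sense(); print(s)
for n in("side","top"):
    im=vision.get_image(n); cv2.imwrite(f"pics/{n}0.png",im[:,:,::-1]); print(vision.calibration(n))
E
```

```text
pics
{'time_s': 0.0, 'joint_pos': array([-1.09754   ,  0.50834546, -0.23754107,  1.50110159,  0.12570014,
        1.14888573, -0.15481158]), 'joint_vel': array([ 0.00112328,  0.00042814,  0.00088832, -0.00067665, -0.00084787,
        0.00024922, -0.0009722 ]), 'joint_torque': array([ 1.92859570e-04, -6.20587635e+01, -2.18713671e+00, -2.49656886e+01,
        1.25126919e-02,  1.23559809e-02, -3.15929333e-05]), 'tool_pos': array([0.22459664, 0.5827489 , 0.23843626]), 'eef_rot': array([-3.13984269e+00,  1.97807204e-05,  2.77385278e+00]), 'force': array([0.44557368, 0.08541643, 0.51446711]), 'moment': array([0.03014448, 0.00473183, 0.01209006]), 'grip_force': 0.0, 'width': 0.08532215547227782}
{'fx': 427.3703362473843, 'fy': 427.3703362473843, 'cx': 319.1782803395819, 'cy': 204.27183809278574, 'rvec': array([ 2.21048302, -0.09456914,  0.06087529]), 'tvec': array([-0.48293988,  0.13838722,  1.39992207])}
{'fx': 432.4272250034205, 'fy': 432.4272250034205, 'cx': 317.7371297111706, 'cy': 197.6782527894568, 'rvec': array([ 2.16863506, -2.14186367,  0.10854149]), 'tvec': array([-0.00495221,  0.48599535,  1.43060942])}
```

View pics/top0.png

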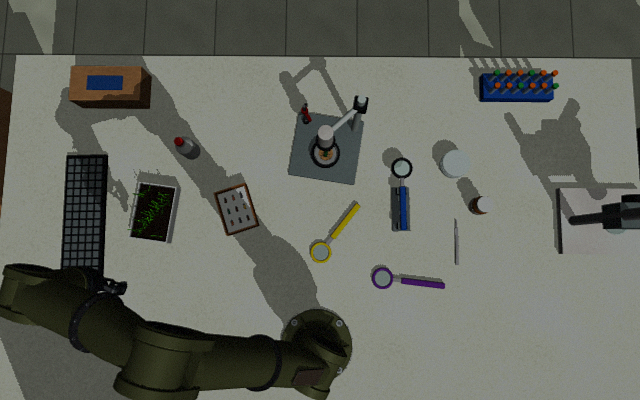

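View pics/side0.png

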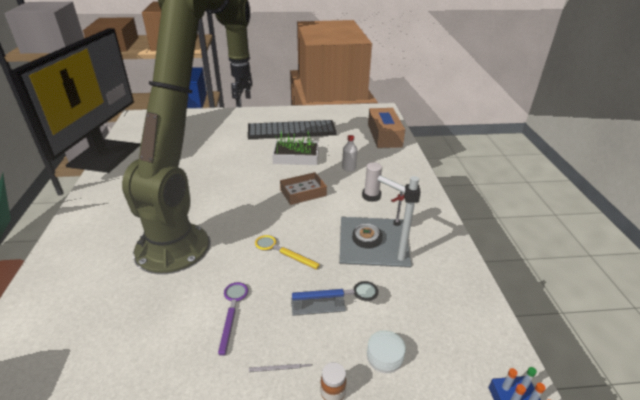

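Top view: the blue-handled loupe has its handle at (401,207) and a black lens at (401,168). The look-alikes are yellow (340,230) and purple (410,280). Only the blue one fits: blue handle, black ring, on a grey rest, lens pointing away. The stand is at (325,150) and its red pointer at (306,114). In the side view the dish is at (366,236), the pointer at (398,198) and the loupe at (318,294). I'll confirm this in an enlarged crop.

```bash
cat > h.py <<'E'
import numpy as np, cv2
from cell import manip, vision
C={n:vision.calibration(n) for n in("side","top")}
def ray(n,p):
    c=C[n];R=cv2.Rodrigues(c["rvec"])[0]
    d=R.T@np.array([(p[0]-c["cx"])/c["fx"],(p[1]-c["cy"])/c["fy"],1.]); return -R.T@c["tvec"],d/np.linalg.norm(d)
def plane(n,p,z):
    o,d=ray(n,p); return o+d*(z-o[2])/d[2]
def tri(ps,pt):
    (a,u),(b,v)=ray("side",ps),ray("top",pt)
    s=np.linalg.lstsq(np.c_[u,-v],b-a,rcond=None)[0]; p,q=a+s[0]*u,b+s[1]*v
    return (p+q)/2,np.linalg.norm(p-q)
def proj(n,P):
    c=C[n];K=np.array([[c["fx"],0,c["cx"]],[0,c["fy"],c["cy"]],[0,0,1.]])
    return cv2.projectPoints(np.array(P,float).reshape(-1,3),c["rvec"],c["tvec"],K,None)[0].reshape(-1,2)
def blobs(n,im,lo,hi,box,amin=8):
    h=cv2.cvtColor(im,cv2.COLOR_RGB2HSV); m=cv2.inRange(h,np.array(lo),np.array(hi))
    x0,y0,x1,y1=box; k=np.zeros_like(m);k[y0:y1,x0:x1]=m[y0:y1,x0:x1]
    cs=cv2.findContours(k,cv2.RETR_EXTERNAL,cv2.CHAIN_APPROX_NONE)[0]
    return k,[c for c in cs if cv2.contourArea(c)>=amin]
E
python3 - <<'E'
from h import *
t=vision.get_image("top");s=vision.get_image("side")
np.savez("im0.npz",t=t,s=s)
a=cv2.resize(t[85:240,280:420],None,fx=2.8,fy=2.8,interpolation=cv2.INTER_CUBIC)
b=cv2.resize(s[155:315,285:420],None,fx=2.8,fy=2.8,interpolation=cv2.INTER_CUBIC)
H=max(a.shape[0],b.shape[0]);f=lambda q:np.pad(q,((0,H-q.shape[0]),(0,0),(0,0)))
cv2.imwrite("pics/crop1.png",np.hstack([f(a),f(b)])[:,:,::-1])
for n,im,box in(("top",t,(370,140,430,250)),("side",s,(280,270,400,320))):
    k,cs=blobs(n,im,(105,120,40),(125,255,255),box,20)
    for c in cs: print(n,"blue",cv2.minAreaRect(c),cv2.contourArea(c))
for n,im,box in(("top",t,(290,90,330,140)),("side",s,(385,180,415,225))):
    h=cv2.cvtColor(im,cv2.COLOR_RGB2HSV)
    m=((h[...,0]<8)|(h[...,0]>172))&(h[...,1]>110)&(h[...,2]>40)
    ys,xs=np.where(m); q=(xs>=box[0])&(xs<box[2])&(ys>=box[1])&(ys<box[3]); print(n,"red",sorted(zip(xs[q].tolist(),ys[q].tolist())))
E
```

```text
top blue ((403.0, 207.5), (6.0, 43.0), 0.0) 208.0
side blue ((317.505859375, 294.07647705078125), (5.445450782775879, 49.31584167480469), 85.60128784179688) 213.0
top red [(301, 108), (301, 109), (301, 110), (301, 111), (302, 108), (302, 109), (302, 110), (302, 111), (302, 112), (303, 111), (303, 112), (304, 111), (304, 112), (304, 113), (305, 111), (305, 112), (305, 113), (305, 114), (306, 107), (306, 108), (306, 109), (306, 110), (306, 111), (306, 112), (306, 113), (306, 114), (306, 115), (306, 116), (307, 109), (307, 110), (307, 111), (307, 112), (307, 113), (307, 114), (307, 115), (307, 116), (307, 117), (307, 118), (308, 114), (308, 115), (308, 116), (308, 117), (308, 118), (308, 119), (309, 115), (309, 116), (309, 117), (309, 118), (309, 119), (309, 120), (309, 121), (310, 117), (310, 118), (310, 119), (310, 120), (310, 121), (311, 119), (311, 120)]
side red [(393, 200), (394, 199), (394, 200), (395, 199), (396, 198), (396, 199), (397, 198), (398, 197), (398, 198), (399, 196), (399, 197), (399, 198), (399, 199), (400, 197), (400, 198), (400, 199), (401, 197), (401, 198), (401, 199), (402, 197), (402, 198), (403, 196), (403, 197)]
```

View pics/crop1.png

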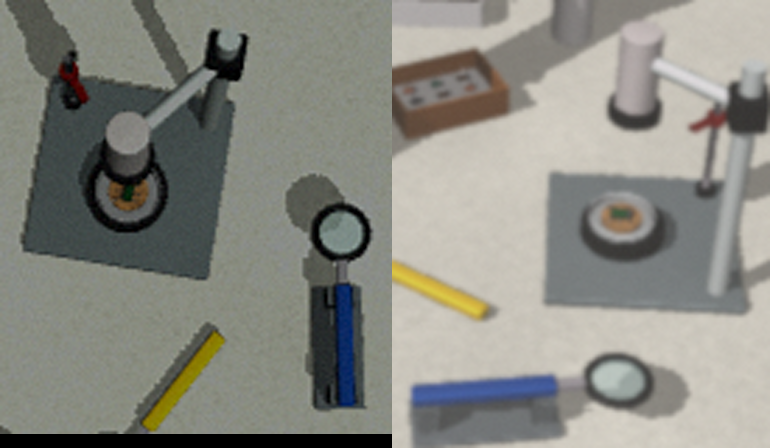

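The crop confirms it: blue handle and black ring lying on the grey rest. The beetle is green on its cork at about top (325,154) and side (364,231), and the pointer tip is at top (311,120) and side (393,200). Next I'll measure positions.

Run:
```python
from h import *
d=np.load("im0.npz");t,s=d["t"],d["s"]; np.set_printoptions(precision=4,suppress=True)
up=lambda im:cv2.resize(im,None,fx=4,fy=4,interpolation=cv2.INTER_CUBIC)
def cen(im,lo,hi,box,amin=3):
    k,cs=blobs("",im,lo,hi,box,amin); c=max(cs,key=cv2.contourArea); ys,xs=np.where(cv2.drawContours(k*0,[c],-1,1,-1)); return xs.mean(),ys.mean(),len(xs)
# handle: ends in top view at z=54 top face
k,cs=blobs("",t,(105,120,40),(125,255,255),(370,140,430,250),20);print("top blue bbox",cv2.boundingRect(max(cs,key=cv2.contourArea)))
b=max(cs,key=cv2.contourArea).reshape(-1,2)
P=plane("top",(b[:,0].mean(),b[:,1].mean()),.054);print("handle mid",P)
for y in(187,207,227):
    xs=np.where(k[y])[0];print(y,xs.min(),xs.max(),plane("top",(xs.min(),y),.054),plane("top",(xs.max(),y),.054))
k,cs=blobs("",s,(105,120,40),(125,255,255),(280,270,400,320),20);c=max(cs,key=cv2.contourArea);print("side bbox",cv2.boundingRect(c))
for n,im,box in(("top",t,(385,152,418,184)),("side",s,(350,276,383,305))):
    g=cv2.cvtColor(im,cv2.COLOR_RGB2GRAY);m=np.zeros_like(g);x0,y0,x1,y1=box
    m[y0:y1,x0:x1]=(g[y0:y1,x0:x1]<55)*255
    cs=cv2.findContours(m,cv2.RETR_EXTERNAL,cv2.CHAIN_APPROX_NONE)[0];c=max(cs,key=cv2.contourArea);e=cv2.fitEllipse(c);print(n,"ring",e,plane(n,e[0],.046))
for n,im,box in(("top",t,(315,145,335,165)),("side",s,(354,222,376,240))):
    c=cen(im,(40,60,15),(95,255,255),box);print(n,"beetle",c,plane(n,c[:2],.032+.017))
# base grey mask corners
for n,im,box in(("top",t,(270,95,375,200)),("side",s,(325,205,425,280))):
    h=cv2.cvtColor(im,cv2.COLOR_RGB2HSV);x0,y0,x1,y1=box
    print(n,"base px",im[175,345] if n=="top" else im[255,355],h[175,345] if n=="top" else h[255,355])
print("tip tri",tri((393,200.2),(311,120.5)))
```

```text
top blue bbox (400, 186, 7, 44)
handle mid [ 0.4521 -0.2802  0.054 ]
187 400 405 [ 0.5218 -0.2714  0.054 ] [ 0.522  -0.2879  0.054 ]
207 400 405 [ 0.4552 -0.2708  0.054 ] [ 0.4554 -0.2873  0.054 ]
227 401 406 [ 0.3894 -0.2735  0.054 ] [ 0.3896 -0.2899  0.054 ]
side bbox (293, 290, 50, 9)
top ring ((401.1022644042969, 167.54110717773438), (20.0616397857666, 20.592653274536133), 106.98600006103516) [ 0.5888 -0.2771  0.046 ]Traceback (most recent call last):
  File "<stdin>", line 16, in <module>
ValueError: max() iterable argument is empty
```

Run:
```python
from h import *
d=np.load("im0.npz");t,s=d["t"],d["s"]; np.set_printoptions(precision=4,suppress=True)
for n,im,box,th in(("top",t,(385,152,418,184),75),("side",s,(352,276,383,305),95)):
    g=cv2.cvtColor(im,cv2.COLOR_RGB2GRAY);m=np.zeros_like(g);x0,y0,x1,y1=box
    m[y0:y1,x0:x1]=(g[y0:y1,x0:x1]<th)*255
    cs=cv2.findContours(m,cv2.RETR_EXTERNAL,cv2.CHAIN_APPROX_NONE)[0];c=max(cs,key=cv2.contourArea);e=cv2.fitEllipse(c);print(n,"ring",e,plane(n,e[0],.046))
for n,im,box in(("top",t,(315,145,335,165)),("side",s,(354,222,376,240))):
    x0,y0,x1,y1=box;q=im[y0:y1,x0:x1].astype(int);w=np.clip(q[...,1]-q[...,0]-3,0,None)
    ys,xs=np.where(w>4);print(n,"greenish",len(xs),xs.mean()+x0,ys.mean()+y0,sorted(zip((xs+x0).tolist(),(ys+y0).tolist()))[:40],plane(n,(xs.mean()+x0,ys.mean()+y0),.05))
    h=cv2.cvtColor(im,cv2.COLOR_RGB2HSV)
    m=(h[...,0]<22)&(h[...,0]>5)&(h[...,1]>70); ys,xs=np.where(m[y0:y1,x0:x1]);print(n,"cork",len(xs),(xs.min()+xs.max())/2+x0,(ys.min()+ys.max())/2+y0,np.ptp(xs),np.ptp(ys))
for n,im,p,box in(("top",t,(345,175),(270,95,375,200)),("side",s,(355,255),(325,205,425,280))):
    L=cv2.cvtColor(im,cv2.COLOR_RGB2LAB).astype(int);ref=np.median(L[p[1]-2:p[1]+3,p[0]-2:p[0]+3].reshape(-1,3),axis=0)
    m=(np.abs(L-ref).max(2)<14).astype(np.uint8)*255;x0,y0,x1,y1=box;k=m*0;k[y0:y1,x0:x1]=m[y0:y1,x0:x1]
    k=cv2.morphologyEx(k,cv2.MORPH_OPEN,np.ones((3,3)));cs=cv2.findContours(k,cv2.RETR_EXTERNAL,cv2.CHAIN_APPROX_NONE)[0]
    hull=cv2.convexHull(max(cs,key=cv2.contourArea));q=cv2.approxPolyN(hull,4).reshape(-1,2) if hasattr(cv2,"approxPolyN") else cv2.approxPolyDP(hull,6,True).reshape(-1,2)
    print(n,"base",q.tolist());print(np.array([plane(n,x,.012) for x in q]))
print("tip tri",tri((393,200.2),(311,120.5)))
```

```text
top ring ((401.0345764160156, 167.5205535888672), (20.53180694580078, 20.987211227416992), 115.9947738647461) [ 0.5889 -0.2768  0.046 ]
side ring ((365.5628356933594, 290.7201232910156), (17.516828536987305, 24.041271209716797), 99.8104476928711) [ 0.5892 -0.2807  0.046 ]
top greenish 17 325.4117647058824 153.35294117647058 [(324, 153), (324, 154), (324, 155), (325, 151), (325, 152), (325, 153), (325, 154), (325, 155), (325, 156), (326, 151), (326, 152), (326, 153), (326, 154), (326, 155), (326, 156), (327, 151), (327, 152)] [ 0.6337 -0.0231  0.05  ]
top cork 100 323.5 155.5 17 13
side greenish 10 366.0 230.5 [(364, 230), (364, 231), (365, 230), (365, 231), (366, 230), (366, 231), (367, 230), (367, 231), (368, 230), (368, 231)] [ 0.6356 -0.0282  0.05  ]
side cork 83 366.5 232.5 13 9
top base [[364, 114], [354, 185], [288, 173], [299, 113]]
[[ 0.7831 -0.1559  0.012 ]
 [ 0.5329 -0.122   0.012 ]
 [ 0.572   0.1046  0.012 ]
 [ 0.7847  0.0707  0.012 ]]
side base [[399, 219], [414, 267], [340, 263], [341, 217]]
[[ 0.7739  0.0688  0.012 ]
 [ 0.7634 -0.1678  0.012 ]
 [ 0.5379 -0.1321  0.012 ]
 [ 0.5712  0.0961  0.012 ]]
tip tri (array([0.7259, 0.0242, 0.1287]), np.float64(0.0052922805739112275))
```

{"name": "carry_out", "arguments": {"rows": [[-1,[0.56,-0.76,0],[0,0,0.16]],[-1,[0.56,-0.76,0],[0,0,0.16]],[-1,[0.56,-0.76,0],[0,0,0.16]],[-1,[0.56,-0.76,0],[0,0,0.16]],[-1,[0.56,-0.76,0],[0,0,0.16]]], "newtons": 60}}

```text
time_s: 0.62
tool_pos: [0.3374, 0.4296, 0.2391]
eef_rot: [-3.141, 0.0, 2.855]
force: [0.8, 0.9, -0.8]
width: 0.0855
grip_force: 0.0
```

{"name": "carry_out", "arguments": {"rows": [[-1,[0.56,-0.76,0],[0,0,0.16]],[-1,[0.56,-0.76,0],[0,0,0.16]],[-1,[0.56,-0.76,0],[0,0,0.16]],[-1,[0.56,-0.76,0],[0,0,0.16]],[-1,[0.56,-0.76,0],[0,0,0.16]]]}}

```text
time_s: 1.03
tool_pos: [0.4495, 0.2775, 0.2393]
eef_rot: [-3.142, 0.0, 2.935]
force: [1.8, 0.3, -0.8]
width: 0.0857
grip_force: 0.0
```

{"name": "carry_out", "arguments": {"rows": [[-1,[0,-1,0],[0,0,0.16]],[-1,[0,-1,0],[0,0,0.16]],[-1,[0,-1,0],[0,0,0.16]],[-1,[0,-1,0],[0,0,0.16]],[-1,[0,-1,0],[0,0,0.16]]]}}

```text
time_s: 1.45
tool_pos: [0.4483, 0.0773, 0.2393]
eef_rot: [3.142, 0.0, 3.015]
force: [1.2, 0.7, -0.8]
width: 0.0856
grip_force: 0.0
```

{"name": "carry_out", "arguments": {"rows": [[-1,[0,-1,0],[0,0,0.16]],[-1,[0,-1,0],[0,0,0.16]],[-1,[0,-1,0],[0,0,0.16]],[-1,[0,-1,0],[0,0,0.16]],[-1,[0,-1,0],[0,0,0.16]]]}}

```text
time_s: 1.87
tool_pos: [0.4482, -0.1227, 0.2394]
eef_rot: [-3.142, 0.0, 3.095]
force: [1.4, -0.6, -0.2]
width: 0.0856
grip_force: 0.0
```

{"name": "carry_out", "arguments": {"rows": [[-1,[0,-1,0],[0,0,0.16]],[-1,[0,-1,0],[0,0,0.16]],[-1,[0.1,-1,0],[0,0,0.16]],[-1,[0.1,-0.96,0],[0,0,0.16]],[-1,[0,0,0],[0,0,0]]]}}

```text
time_s: 2.28
tool_pos: [0.4554, -0.2879, 0.2389]
eef_rot: [-3.137, -0.0, -3.134]
force: [0.2, -1.0, 0.8]
width: 0.0855
grip_force: 0.0
```

{"name": "carry_out", "arguments": {"rows": [[-1,[0.1,0,-0.9],[0,0,0]],[-1,[0,0,-0.9],[0,0,0]],[-1,[0,0,-0.9],[0,0,0]],[-1,[0,0,0],[0,0,0]],[-1,[0,0,0],[0,0,0]]]}}

```text
time_s: 2.7
tool_pos: [0.4598, -0.2784, 0.1304]
eef_rot: [3.139, -0.004, -3.125]
force: [0.1, -0.3, 1.3]
width: 0.0852
grip_force: 0.0
```

Run:
```python
from h import *
print(manip.sense()["tool_pos"],manip.sense()["eef_rot"])
t=vision.get_image("top");s=vision.get_image("side")
f=lambda q:cv2.resize(q,(390,400),interpolation=cv2.INTER_CUBIC)
cv2.imwrite("pics/pre.png",np.hstack([f(t[140:260,340:457]),f(s[220:340,260:377])])[:,:,::-1])
# tip height checks with xy from stand geometry
for n,p in(("side",(393,200.2)),("top",(311,120.5))):
    print(n,[ (z,plane(n,p,z)[:2].round(4).tolist()) for z in(.11,.12,.13,.14)])
```

```text
[ 0.45979496 -0.27843942  0.1303618 ] [ 3.13942971 -0.00364243 -3.12527895]
side [(0.11, [0.7367, 0.05]), (0.12, [0.7325, 0.0366]), (0.13, [0.7282, 0.0232]), (0.14, [0.7239, 0.0099])]
top [(0.11, [0.7288, 0.0251]), (0.12, [0.7258, 0.0247]), (0.13, [0.7228, 0.0244]), (0.14, [0.7198, 0.0241])]
```

View pics/pre.png

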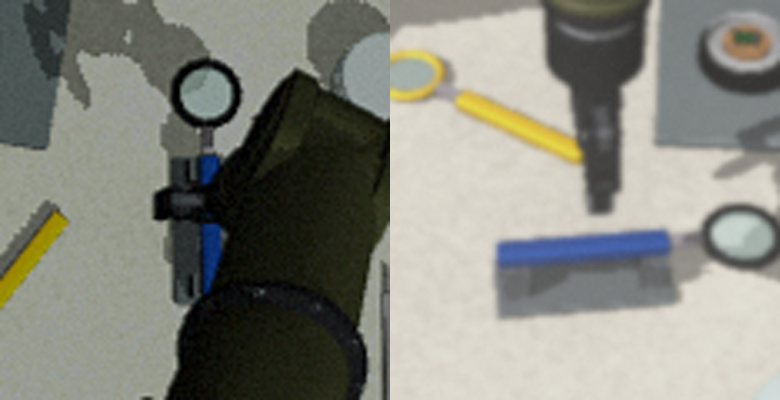

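The gripper sits above the handle, straddling it between the two rest blocks: top crop fingers at about (185,205), handle at (210,205). I'll descend and close.

{"name": "carry_out", "arguments": {"rows": [[-1,[0,-0.05,-0.8],[0,0,0]],[-1,[0,0,-0.8],[0,0,0]],[-1,[0,0,-0.4],[0,0,0]],[-1,[0,0,-0.35],[0,0,0]],[-1,[0,0,0],[0,0,0]]]}}

```text
time_s: 3.22
tool_pos: [0.4611, -0.2812, 0.0372]
eef_rot: [3.142, -0.0, -3.125]
force: [0.6, -0.1, -0.1]
width: 0.0856
grip_force: 0.0
```

{"name": "carry_out", "arguments": {"rows": [[0,[0,0,0],[0,0,0]],[0.3,[0,0,0],[0,0,0]],[1,[0,0,0],[0,0,0]],[1,[0,0,0],[0,0,0]],[1,[0,0,0],[0,0,0]]], "newtons": 60}}

```text
time_s: 3.63
tool_pos: [0.4612, -0.2815, 0.0383]
eef_rot: [-3.141, 0.001, -3.125]
force: [-0.4, 0.4, -0.3]
width: 0.0253
grip_force: 0.0
```

{"name": "carry_out", "arguments": {"rows": [[1,[0,0,0],[0,0,0]],[1,[0,0,0],[0,0,0]],[1,[0,0,0],[0,0,0]],[1,[0,0,0],[0,0,0]],[1,[0,0,0],[0,0,0]]]}}

```text
time_s: 4.05
tool_pos: [0.4611, -0.2814, 0.0382]
eef_rot: [-3.141, 0.001, -3.125]
force: [-0.8, 0.6, 7.1]
width: 0.0188
grip_force: 58.8
```

{"name": "carry_out", "arguments": {"rows": [[1,[0,0,0.15],[0,0,0]],[1,[0,0,0.25],[0,0,0]],[1,[0,0,0.4],[0,0,0]],[1,[0,0,0.6],[0,0,0]],[1,[0,0,0.7],[0,0,0]]]}}

```text
time_s: 4.47
tool_pos: [0.4599, -0.2807, 0.1219]
eef_rot: [3.14, -0.002, -3.125]
force: [0.7, -0.0, -0.7]
width: 0.0192
grip_force: 58.8
```

{"name": "carry_out", "arguments": {"rows": [[1,[0,0.2,0],[0,0,0]],[1,[0,0.5,0],[0,0,0]],[1,[0,0.6,0],[0,0,0]],[1,[0,0.6,0],[0,0,0]],[1,[0,0.6,0],[0,0,0]]]}}

```text
time_s: 4.88
tool_pos: [0.4604, -0.1801, 0.1217]
eef_rot: [3.142, 0.0, -3.126]
force: [0.2, -0.0, -0.7]
width: 0.0195
grip_force: 58.9
```

{"name": "carry_out", "arguments": {"rows": [[1,[0,0.6,0],[0,0,0]],[1,[0,0.6,0],[0,0,0]],[1,[0,0.4,0],[0,0,0]],[1,[0,0,0],[0,0,0]],[1,[0,0,0],[0,0,0]]]}}

```text
time_s: 5.3
tool_pos: [0.4608, -0.1163, 0.1216]
eef_rot: [-3.142, 0.0, -3.123]
force: [0.0, 0.8, -1.0]
width: 0.0189
grip_force: 58.8
```

Run:
```python
from h import *
t=vision.get_image("top");s=vision.get_image("side")
np.savez("im1.npz",t=t,s=s)
f=lambda q:cv2.resize(q,(390,400),interpolation=cv2.INTER_CUBIC)
cv2.imwrite("pics/held.png",np.hstack([f(t[90:210,290:407]),f(s[190:310,310:427])])[:,:,::-1])
```

```text
(no output)
```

View pics/held.png

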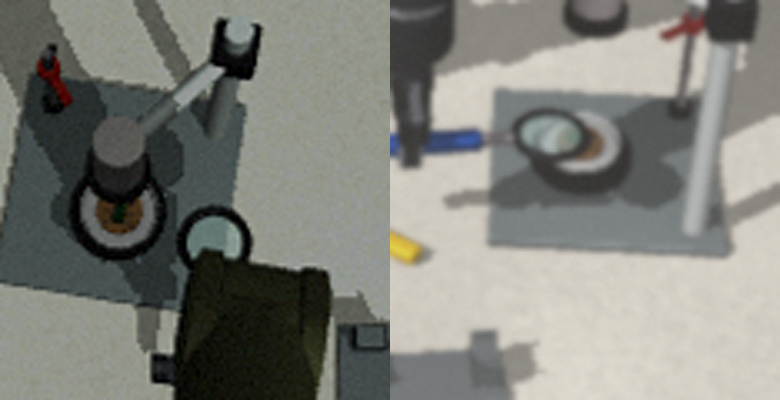

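Run:
```python
from h import *
np.set_printoptions(precision=4,suppress=True)
d=np.load("im1.npz");t,s=d["t"],d["s"]
print("pred px",proj("top",[.5888,-.114,.1294]),proj("side",[.5888,-.114,.1294]))
E={}
for n,im,c,r,lo in(("top",t,(354.2,162.9),(12.5,12.5),None),("side",s,(358.4,230.5),(14,10),None)):
    g=cv2.GaussianBlur(cv2.resize(cv2.cvtColor(im,cv2.COLOR_RGB2GRAY),None,fx=4,fy=4,interpolation=cv2.INTER_CUBIC),(0,0),1.5).astype(float)
    pts=[]  # ring = darkest sample along each spoke
    for a in np.deg2rad(np.arange(0,360,6)):
        ks=np.arange(.5,1.05,.02);xs=c[0]+ks*r[0]*np.cos(a);ys=c[1]+ks*r[1]*np.sin(a)
        v=g[(ys*4+1.5).round().astype(int),(xs*4+1.5).round().astype(int)];i=v.argmin()
        if 0<i<len(ks)-1: pts.append((xs[i],ys[i]))
    pts=np.array(pts,np.float32)
    if n=="top": pts=pts[pts[:,1]<c[1]+4]
    for _ in range(4):
        e=cv2.fitEllipseDirect(pts);th=np.deg2rad(e[2]);q=(pts-e[0])@np.array([[np.cos(th),-np.sin(th)],[np.sin(th),np.cos(th)]])
        res=np.abs(np.hypot(q[:,0]/e[1][0]*2,q[:,1]/e[1][1]*2)-1);pts=pts[res<max(.06,np.median(res)*2.5)]
    E[n]=e[0];print(n,e,len(pts),plane(n,e[0],.1294))
print("lens tri",tri(E["side"],E["top"]))
```

```text
pred px [[354.0998 162.1401]] [[357.6388 229.5096]]
top ((354.00823974609375, 162.5079803466797), (19.107975006103516, 19.70979118347168), 122.7257308959961) 39 [ 0.5876 -0.1137  0.1294]
side ((357.74346923828125, 230.13389587402344), (14.056941032409668, 20.822031021118164), 96.4150390625) 47 [ 0.5886 -0.1169  0.1294]
lens tri (array([ 0.5887, -0.1139,  0.1268]), np.float64(0.001148622910604516))
```

Run:
```python
from h import *
np.set_printoptions(precision=4,suppress=True,linewidth=160)
d=np.load("im0.npz");t,s=d["t"].astype(int),d["s"].astype(int)
print("ring at rest tri",tri((365.56,290.72),(401.03,167.52)))
for n,im,(x0,y0,x1,y1) in(("side",s,(388,190,410,206)),("top",t,(296,103,316,125))):
    q=im[y0:y1,x0:x1];w=np.clip(q[...,0]-np.maximum(q[...,1],q[...,2])-(12 if n=="side" else 6),0,None)
    print(n,x0,y0);print(w)
o=np.array([.642,-.0245]);a=-.155;R=np.array([[np.cos(a),-np.sin(a)],[np.sin(a),np.cos(a)]])
T=o+R@[.074,.060];P=o+R@[.105,.085];print("tip xy",T,"post",P)
for z in(.12,.13,.14):print(z,proj("side",[[*T,z],[*P,z]]),proj("top",[[*T,z],[*P,z]]))
print("post top/foot",proj("side",[[*P,.172],[*P,.012]]),proj("top",[[*P,.172],[*P,.012]]),"head",proj("side",[*o,.184]))
f=lambda q:cv2.resize(q.astype(np.uint8),None,fx=9,fy=9,interpolation=cv2.INTER_CUBIC)
cv2.imwrite("pics/ptr.png",np.hstack([f(s[185:230,375:415]),f(t[95:140,290:330])])[:,:,::-1])
```

```text
ring at rest tri (array([ 0.5898, -0.2775,  0.0424]), np.float64(0.0005373539172346578))
side 388 190
[[ 0  0  0  0  0  0  0  0  0  0  0  0  0  0  0  0  0  0  0  0  0  0]
 [ 0  0  0  0  0  0  0  0  0  0  0  0  0  0  0  0  0  0  0  0  0  0]
 [ 0  0  0  0  0  0  0  0  0  0  0  0  0  0  0  0  0  0  0  0  0  0]
 [ 0  0  0  0  0  0  0  0  0  0  0  0  0  0  0  0  0  0  0  0  0  0]
 [ 0  0  0  0  0  0  0  0  0  1 14 12  0  0  1  4  0  0  0  0  0  0]
 [ 0  0  0  0  0  0  0  0  0  7 25 27 14  7 16 19  6  0  0  0  0  0]
 [ 0  0  0  0  0  0  0  0  3 12 31 38 33 32 35 33  9  0  0  0  0  0]
 [ 0  0  0  0  0  0  0  8 20 30 39 43 45 45 44 34 10  0  0  0  0  0]
 [ 0  0  0  0  1  7 19 28 39 42 41 40 42 46 40 23  4  0  0  0  0  0]
 [ 0  0  0 11 20 27 39 41 38 32 31 33 37 38 26 11  0  0  0  0  0  0]
 [ 0  0  0 13 29 38 37 30 20 12 11 14 19 16  9  2  0  0  0  0  0  0]
 [ 0  0  0  5 15 22 21 12  4  0  0  0  0  0  0  0  0  0  0  0  0  0]
 [ 0  0  0  0  2  7  4  0  0  0  0  0  0  0  0  0  0  0  0  0  0  0]
 [ 0  0  0  0  0  0  0  0  0  0  0  0  0  0  0  0  0  0  0  0  0  0]
 [ 0  0  0  0  0  0  0  0  0  0 
[... 1249 characters left out ...]
 0]
 [ 0  0  0  0  0  0  0  0  0  0  0  0  1 38 17  0  0  0  0  0]
 [ 0  0  0  0  0  0  0  0  0  2  0  0  0  0  0  0  0  0  0  0]
 [ 0  0  0  0  0  0  0  0  0  0  0  0  0  0  0  0  0  0  0  0]
 [ 0  0  0  0  0  0  0  0  0  0  0  0  0  0  0  0  0  0  0  0]]
tip xy [0.7244 0.0234] post [0.7589 0.0433]
0.12 [[391.5045 202.6902]
 [400.3417 198.6626]] [[311.4181 120.9226]
 [305.4244 110.4977]]
0.13 [[391.8438 200.2324]
 [400.7139 196.2201]] [[311.3299 120.0133]
 [305.2936 109.5166]]
0.14 [[392.186  197.7536]
 [401.0891 193.7569]] [[311.2403 119.0908]
 [305.1609 108.5214]]
post top/foot [[402.3117 185.7322]
 [396.5135 223.7895]] [[304.7231 105.2381]
 [306.7275 120.269 ]] head [[371.0934 196.4594]]
```

View pics/ptr.png

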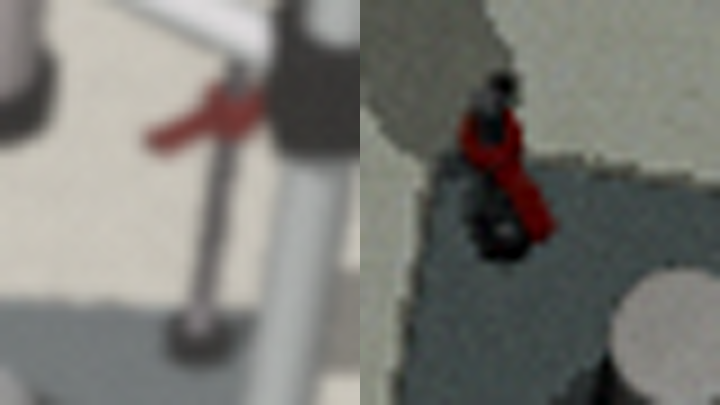

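The lens position from the cameras agrees with the kinematics at about (0.588, -0.114, 0.129). The pointer tip is at side (391.5,200.6) and top (311,120), which gives z of about 0.130. The beetle is at about (0.636, -0.0245). I'll bring the lens in.

{"name": "carry_out", "arguments": {"rows": [[1,[0.1,0.2,0.03],[0,0,0]],[1,[0.2,0.4,0],[0,0,0]],[1,[0.3,0.5,0],[0,0,0]],[1,[0.3,0.5,0],[0,0,0]],[1,[0.2,0.4,0],[0,0,0]]]}}

```text
time_s: 5.82
tool_pos: [0.5062, -0.036, 0.1226]
eef_rot: [3.141, 0.001, -3.126]
force: [0.7, 0.5, -0.8]
width: 0.0186
grip_force: 58.8
```

{"name": "carry_out", "arguments": {"rows": [[1,[0.1,0.24,0],[0,0,0]],[1,[0,0,0],[0,0,0]],[1,[0,0,0],[0,0,0]],[1,[0,0,0],[0,0,0]],[1,[0,0,0],[0,0,0]]]}}

```text
time_s: 6.23
tool_pos: [0.5081, -0.0292, 0.1225]
eef_rot: [-3.141, -0.001, -3.128]
force: [0.1, 0.4, -1.1]
width: 0.019
grip_force: 58.8
```

Run:
```python
from h import *
t=vision.get_image("top");s=vision.get_image("side")
np.savez("im2.npz",t=t,s=s);m=manip.sense();print(m["tool_pos"],m["eef_rot"],m["force"],m["moment"])
L=m["tool_pos"]+[.128,.0024,.0078];print("lens",L,proj("top",L),proj("side",L))
f=lambda q:cv2.resize(q,(400,480),interpolation=cv2.INTER_CUBIC)
cv2.imwrite("pics/fin.png",np.hstack([f(t[95:191,285:365]),f(s[175:271,335:415])])[:,:,::-1])
```

```text
[ 0.50835609 -0.0288125   0.12255371] [-3.14114987e+00 -2.10181942e-04 -3.12732311e+00] [ 0.11555467  0.4657621  -0.6175662 ] [ 0.00585168  0.06661106 -0.05001153]
lens [ 0.63635609 -0.0264125   0.13035371] [[326.57332187 147.06893097]] [[368.04695379 210.68109265]]
```

View pics/fin.png

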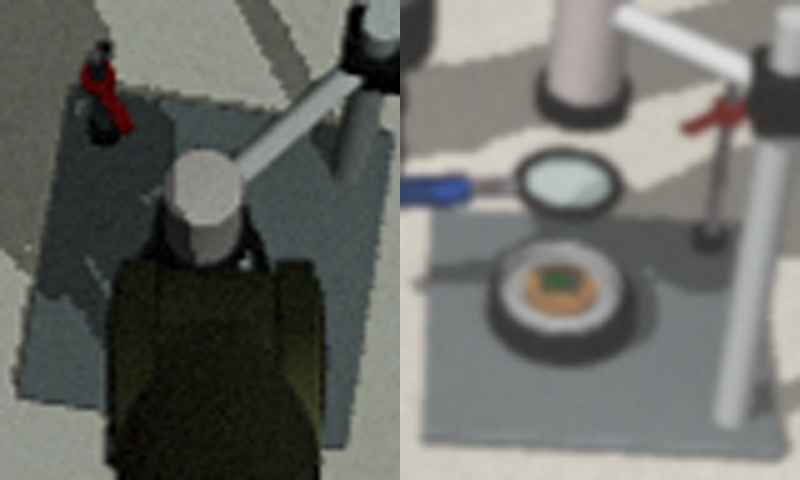

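Run:
```python
from h import *
np.set_printoptions(precision=4,suppress=True)
d=np.load("im2.npz");s=d["s"].astype(int);t=np.load("im0.npz")["t"].astype(int)
b=np.array([.35,.65])
x0,y0,x1,y1=355,220,380,245;q=s[y0:y1,x0:x1]
Y,X=np.mgrid[y0:y1,x0:x1]
w=np.clip(q[...,1]-q[...,0]+0,0,None)*((abs(X-366)<7)&(abs(Y-231)<5));c=np.array([(w*X).sum(),(w*Y).sum()])/w.sum();print("green",c,w.sum(),plane("side",c-b,.050))
h=cv2.cvtColor(s.astype(np.uint8),cv2.COLOR_RGB2HSV)[y0:y1,x0:x1]
m=(((h[...,0]<20)&(h[...,1]>75))|(w>3)).astype(np.uint8);m=cv2.morphologyEx(m,cv2.MORPH_CLOSE,np.ones((3,3)))
cs=max(cv2.findContours(m,cv2.RETR_EXTERNAL,cv2.CHAIN_APPROX_NONE)[0],key=cv2.contourArea);e=cv2.fitEllipse(cs);print("cork",e,[plane("side",np.array(e[0])-b,z) for z in(.038,.044)])
g=s.sum(2)/3
for r in(231,232,233):print(r,g[r,350:386].astype(int))
print(g[215:252,366].astype(int))
w=np.clip(t[...,1]-t[...,0],0,None)[145:162,315:336];print(w)
```

```text
green [366.0674 230.6217] 267 [ 0.6352 -0.0255  0.05  ]
cork ((11.622114181518555, 13.063720703125), (7.592803955078125, 13.545530319213867), 92.45132446289062) [array([-1.9294,  3.1386,  0.038 ]), array([-1.9143,  3.111 ,  0.044 ])]
231 [101  99  88  70  79 105 132 150 154 148 138 128 115  89  76  75  72  73
  74  80  89 102 120 135 150 152 144 132 117  89  67  73  82  85  90  96]
232 [116 112  96  72  80 116 145 154 155 145 132 125 114  94  82  81  80  78
  81  84  93 106 121 131 143 153 151 138 115  90  64  67  78  84  89 101]
233 [122 114  90  70  77 119 150 157 154 142 124 122 120 107  99 102 100  98
 100  98 102 116 122 126 139 154 153 140 114  82  60  61  74  82  89  96]
[157  99  65  63  77  83  83  92 121 152 150 138 122  95  76  73  72  80
 100 120 124 122 124 147 172 160 116  72  57  57  56  58  66  95 120 126
 127]
[[ 0  2  0  1  3  0  1  2  0  0  0  0  0  0  0  0  4  4  4  3  2]
 [ 3  7  2  0  0  0  0  0  0  1  0  0  1  0  0  0  3  0  0  2  2]
 [ 4  2  0  3  0  0  0  1  0  0  1  1  0  2  1  0  2  3  2  2  2]
 [ 5  7  0  0  3  0  0  1  1  1  0  0  0  0  0  2  0  4  1  0  
[... 161 characters left out ...]
 0  0 16 22  9  0  0  0  0  0  0  5  2]
 [ 4  1  4  0  0  0  0  0  0  2 25 32 20  0  0  0  0  0  0  5  3]
 [ 4  4  6  0  0  0  0  0  0  8 34 35  1  0  0  0  0  0  0  2  3]
 [ 5  5  1  0  0  0  0  0  0 20 25 33  0  0  0  0  0  0  0  3  3]
 [ 2  0  3  6  0  0  0  0  0 25 37 31  0  0  0  0  0  0  0  1  2]
 [ 0  2  3  4  0  0  0  0  0  1 14 13  0  0  0  0  0  0  4  4  0]
 [ 2  4  4  3  2  0  0  0  0  0  0  0  0  0  0  0  0  0  5  5  2]
 [ 0  4  1  2  5  2  0  0  0  0  0  0  0  0  0  0  1  3  4  3  0]
 [ 0  0  0  3  3  2  0  0  0  0  0  0  0  0  0  1  4  1  1  1  0]
 [ 0  1  0  2  2  5  2  2  3  0  0  0  0  0  4  3  6  6  2  2  2]
 [ 0  6  0  7  0  1  4  3  4  3  0  1  1  6  4  1  2  3  4  2  0]]
```

{"name": "carry_out", "arguments": {"rows": [[1,[0,0.04,0],[0,0,0]],[1,[0,0,0],[0,0,0]],[1,[0,0,0],[0,0,0]],[1,[0,0,0],[0,0,0]],[1,[0,0,0],[0,0,0]]]}}

```text
time_s: 6.75
tool_pos: [0.5087, -0.026, 0.1225]
eef_rot: [-3.142, -0.0, -3.125]
force: [-0.6, -0.3, -1.4]
width: 0.0189
grip_force: 58.8
```

{"name": "carry_out", "arguments": {"rows": [[1,[0,0,0],[0,0,0]],[1,[0,0,0],[0,0,0]],[1,[0,0,0],[0,0,0]],[1,[0,0,0],[0,0,0]],[1,[0,0,0],[0,0,0]]]}}

```text
time_s: 7.17
tool_pos: [0.5088, -0.026, 0.1225]
eef_rot: [-3.142, 0.0, -3.125]
force: [0.4, 0.3, -1.5]
width: 0.0187
grip_force: 58.8
```

```bash
python3 -c "
from cell import manip
print(manip.sign_off())"
```

```text
the job is handed in; nothing more can be done
None
```

I handed the job in with the gripper still holding the loupe level and steady under the camera head; the lens is within about 1–2 mm of the measured beetle centre and at about the pointer's height (0.130 m), and I saw no contact with the stand or anything else.

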